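Shut the blade drawer and hold the viewing flap at the set arm

ROBOT

A 6-joint arm with a two-finger parallel gripper is mounted at the origin on the work surface. World frame = base frame: x ahead of the robot, y to its left, z up, the work surface at z = 0. Lengths are in mm, angles in rad, forces in N, time in s.
With the tool pointing down it reaches from about 350 to 975 mm from the base axis. Payload 7.1 kg.
Tool frame: the origin (TCP) lies at the very end of the fingers, on their centre line; the grasp point (between the pads) lies 19 mm behind it (ctrl.grip_depth is the distance from the TCP to the grasp point, in mm); x points along the fingers, z is the direction in which the jaws open and shut, and the axes are right-handed (so a half turn about x gives the same grasp; the last joint's range is limited). The gripper opens to 88 mm and grips with 3 to 60 N. Pads are 20 mm wide; open, the fingers measure 115 mm over their backs; the gripper's body (75 mm by 178 mm) begins 61 mm behind the grasp point.
Start: joints at [1.319, 0.423, 1.63, -0, 1.089, -0.019], TCP at [144.158, 608.131, 222.675] pointing down, gripper open.
Joint ranges: [-3, 3], [-0.9, 2.11], [0.09, 2.58], [-1.31, 4.45], [0.11, 2.69], [-2.54, 2.54]. Speed limits (rad/s): [2.39, 2.39, 3.01, 3.14, 3.14, 3.14].

INTERFACE

Orientations are given as a rotation vector (axis times angle).
In Python, from workcell import ctrl gives the robot as it stands. The module is installed in compiled form; this text tells all that it offers.
- The arm moves only by the tool send_rows, never from a script. Its argument "rows" is a list of rows, each a list of 4 numbers: the shift along the tool's x, y, z in mm, then the turn about the tool's x in rad. In form: [[x, y, z, turn], ...]. A call has 1 to 10 rows; each row shifts and turns the pose as measured when the row begins, along the tool's axes as they then stand; what a row does not reach is not made up. A row lasts 1/12 s, in which the tool goes at most 41.7 mm and 7.16 degrees, less where a joint would pass 70% of its speed; a pose out of reach is approached as far as the arm can. A call with a gripper value outside its range is refused whole. "fingers" is the opening, from 0 (shut) to 1 (fully open), set as the call begins (left out, the last holds). The fingers move at their own pace and stop on an object; the grip force is fixed at half the most. Time passes only in rows, so rows that do not move let the fingers close. It gives the time, the measured TCP pose, the force and the opening at its end, in the units of the state.
- ctrl.get_obs(): the state, without advancing time (a new reading comes with each control period).
- ctrl.get_image(name): name is "scene" or "side" or "wrist"; returns a dict with "img" (420x560x3 uint8, red, green, blue), "depth" (420x560 float32, mm along the optical axis (not along the pixel's ray), 0 where there is no reading), "mtx" (3x3 intrinsics, pixels), "dist_coeffs" ([k1, k2, p1, p2, k3] as OpenCV has them; the pictures are not rectified), "world_from_camera" (4x4, takes a point from camera to world coordinates). Camera axes: x right, y down, z forward; pixel columns grow to the right and rows downward; lengths in mm; the calibration is good to about 2 mm. A picture is of the moment at which its call begins.
- ctrl.close_job(): hands the job in, once; it reports no verdict.
The state is a dict: "t": time; "qpos": joint angles; "qvel": joint speeds; "joint_torque": joint torques, N m; "ee_pos": TCP position; "orientation": TCP orientation; "ft_force": force on the tool from outside, world axes, zero at the start; "moment": the same for the moment, N m; "width": finger opening in mm.
Only numpy, scipy, OpenCV 4.12 (cv2) and the standard library are available. Lean on these libraries where they do the work, as an engineer would, in place of code of your own. Each camera call takes 0.05 s, during which the arm holds its last target.

TASK

Push the loaded drawer in the side of the grey viewing cabinet fully home; then raise the flap on top by its bow handle until it lies in line with the set arm, the slanting steel bar beside it, and finish while still holding it there, steady, with the gripper (it falls shut if let go). Keep the flap shut until the drawer is home, do not shift the set arm, and leave the other things on the bench where they are.

Things in the scene. Friction and masses are not known exactly. Their poses are not given: they have to be found in the camera images.
- cabinet: grey sheet-steel viewing cabinet fixed to the bench, 230 (x) x 240 (y) x 120 (z) mm, open on top under its flap. Origin: centre of its underside, on the bench. Its own axes: z up, the flap's hinge runs along its y axis on the top edge of its -x side (towards the robot), the drawer is in its -y side. On its +y side stand the set arm (134 mm off the centre plane) and a thin curved scale bar (150 mm off), rising at most 180 mm above the cabinet's top
- drawer (a joint): how far the drawer stands out of the cabinet's -y side, m: 0 = fully home, against its stop; slides along the cabinet's -y axis as it opens, up to 0.13. It moves stiffly (about 2 N) and stays where it is left; its tray is loaded with steel blades that are fixed in it
- drawer_front (a point): point on the middle of the drawer front's outer face, 80 mm above the bench. The front is a plain flat grey panel, 168 mm wide, from 45 to 105 mm above the bench, that faces the cabinet's -y direction; there is room to push it with shut fingers from above. When home its outer face is 128 mm from the cabinet's centre plane
- flap (a joint): angle of the flap, rad: 0 = shut, level; grows as its far (+x) edge swings up and back towards the robot, to 1.3 at most. Weighs about 0.4 to 0.75 kg, swings freely and falls shut from every angle if not held
- flap_hinge (a point): point on the flap's hinge line, in the middle of its width, 120 mm above the bench; fixed to the cabinet. The hinge line runs along the cabinet's y axis
- flap_handle (a point): middle of the flap's bow handle: a round steel bar 12 mm thick and 100 mm long, parallel to the hinge, its centre 175 mm from the hinge along the flap and 38 mm above the flap's underside (28 mm clear gap between bar and flap; a round bar, it can turn between the fingers as the flap swings). Its axes turn with the flap: x from the hinge to the free edge, z out of the flap's upper face
- flap_edge (a point): middle of the flap's free edge, 241 mm from the hinge; the flap is an aluminium plate 240 x 225 x 4 mm. Its axes turn with the flap: x from the hinge to the free edge
- set_arm (a joint): angle of the set arm, rad, measured like the flap's about the same hinge line: the flap is in line with it when both joints read the same. Clamped stiff; different in every start (0.40 to 0.75)
- set_arm_tip (a point): centre of the small disc at the end of the set arm: a flat steel bar beside the flap's +y edge, as long as the flap (241 mm from the hinge line to this point), standing up at the wanted angle. Its x axis points from the hinge along the arm
- wrench: bystander: flat steel wrench, 190 mm long, lying behind the cabinet. Origin at its underside
- pencil: bystander: flat wooden pencil 170 x 15 x 8 mm, lying beside the drawer's run. Origin at its underside
- file: bystander: file with a round wooden handle, 225 mm long, 24 mm high, lying on the cabinet's +y side. Origin at its underside
- blank_a: bystander: flat steel blade blank about 145 x 20 x 6 mm. Origin at its underside
- blank_b: bystander: a second such blank, lying next to the first. Origin at its underside
- jar: bystander: closed glass jar, 60 mm across, 75 mm high. Origin at its underside
- brush: bystander: wooden brush, 190 mm long, low, lying flat. Origin at its underside

How it is judged (in metres and radians):
On the way, in this order (a step that is already met when the one before it is completed fails the run):
1. the drawer is fully home, the flap still shut (value of joint drawer below 0.005 m and value of joint flap below 0.08 rad), for 0.2 s.
2. the flap is raised into line with the set arm and held by the fingers, the drawer still home (angle between the x axis of flap_edge and the x axis of set_arm_tip, either way round below 0.08 rad and value of joint drawer below 0.005 m and contact force between the fingers and flap above 0.8 N), for 0.3 s.
At the end, for the whole second after the job is handed in: the drawer is home within 5 mm, the flap is steady (under 0.06 rad/s) within 0.08 rad (4.5 degrees) of the set arm's direction, carried by the gripper's fingers (over 0.8 N) and by no loose thing, and the set arm's tip is within 12 mm of where it began (all of step 2 and velocity of joint flap between -0.06 and 0.06 rad/s and distance of set_arm_tip from where it was at the start of the episode below 0.012 m and contact force between each of wrench, pencil, file, blank_a, blank_b, jar, brush and flap below 0.2 N); the arm keeps its last pose, push and grip.
It fails at once if the flap is raised while the drawer is out (value of joint flap above 0.15 rad and value of joint drawer above 0.012 m).
It fails at once if a bystander is shifted by more than 30 mm (distance of any of wrench, pencil, file, blank_a, blank_b, jar, brush from where it was at the start of the episode above 0.03 m).
It fails at once if the set arm is shifted by more than 20 mm at its tip (distance of set_arm_tip from where it was at the start of the episode above 0.02 m).
It also fails if it takes over 46 s, if anything falls off the work surface, if the arm or the gripper's body presses on something with over 40 N, if the wrist force passes 120 N, or if a joint passes its speed limit or range.

## Working session

There is one attempt and no reset: what is moved stays moved. The work goes in short steps, Python scripts to look and compute and a tool call to move; the robot and the scene stay as the last step left them, time stands still between calls to the robot, and variables do not carry over. Pictures are saved under pics/ and viewed, and the job is handed in when it is done.

Besides the shell and the picture viewer there is one more tool, called after "Request:" as name(argument=value, ...) on one line, values as JSON. send_rows: Moves the arm, as the interface text tells. Its arguments: {"type":"object","properties":{"rows":{"type":"array"},"fingers":{"type":"number"}},"required":["rows"]}

```bash
mkdir -p pics; cat > h.py <<'E'
import numpy as np, cv2
from workcell import ctrl
def grab(n,tag):
    d=ctrl.get_image(n); cv2.imwrite(f'pics/{tag}.png',d['img'][:,:,::-1]); np.savez(f'pics/{tag}.npz',**d); return d
def ray(d,uv):
    p=cv2.undistortPoints(np.array(uv,float).reshape(-1,1,2),d['mtx'],d['dist_coeffs'])[:,0]
    T=d['world_from_camera']; return T[:3,3],np.c_[p,np.ones(len(p))]@T[:3,:3].T
def onz(d,uv,z):
    o,r=ray(d,uv); return o+r*((z-o[2])/r[:,2])[:,None]
def dep(d,uv):
    o,r=ray(d,uv); z=np.array([d['depth'][int(round(v)),int(round(u))] for u,v in uv]); return o+r*z[:,None]
def cloud(d):
    v,u=np.mgrid[0:420,0:560]; uv=np.c_[u.ravel(),v.ravel()]
    o,r=ray(d,uv); z=d['depth'].ravel(); P=o+r*z[:,None]; P[z==0]=np.nan; return P.reshape(420,560,3)
E
python3 - <<'E'
from h import *
np.set_printoptions(suppress=True,precision=3)
for n in['scene','side','wrist']:
    d=grab(n,n+'0'); print(n,d['world_from_camera'])
print(ctrl.get_obs())
E
```

```text
scene [[   0.42     0.747   -0.514 1188.789]
 [   0.907   -0.338    0.25  -340.012]
 [   0.013   -0.572   -0.82  1198.573]
 [   0.       0.       0.       1.   ]]
side [[   0.951   -0.165    0.261  315.068]
 [  -0.308   -0.462    0.832 -757.393]
 [  -0.016   -0.871   -0.49   562.2  ]
 [   0.       0.       0.       1.   ]]
wrist [[  0.23    0.937   0.264  71.229]
 [  0.973  -0.221  -0.063 624.928]
 [ -0.001   0.272  -0.962 384.201]
 [  0.      0.      0.      1.   ]]
{'t': 0.15, 'qpos': array([ 1.319,  0.424,  1.63 , -0.   ,  1.089, -0.019]), 'qvel': array([ 0.001, -0.003, -0.003, -0.   ,  0.   , -0.002]), 'joint_torque': array([  0.   , -54.498, -27.392,   0.064,   0.02 ,  -0.   ]), 'ee_pos': array([144.054, 607.738, 222.083]), 'orientation': array([-1.037,  1.311,  1.036]), 'ft_force': array([-0.456, -0.133,  0.58 ]), 'moment': array([-0.035,  0.015,  0.03 ]), 'width': 87.49160627420747}
```

View pics/scene0.png

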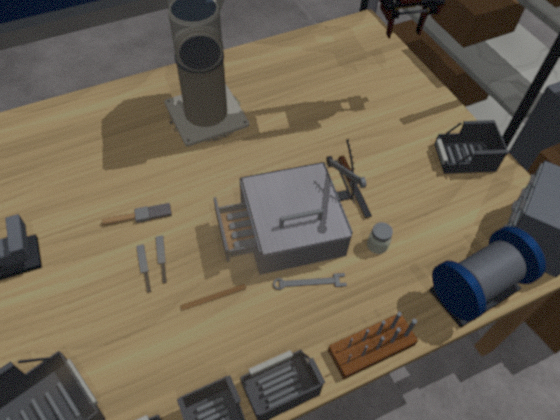

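View pics/side0.png

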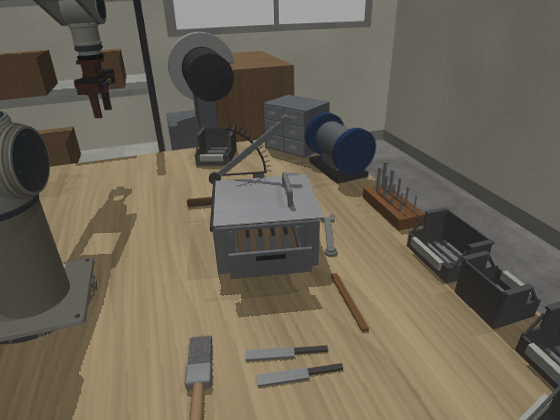

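The scene view shows the cabinet flap at about (295,205), its handle at (303,215), the drawer open at (235,228), the set arm near (345,170) and the wrench at (310,283). The side view shows the set arm running from (213,178) to (290,120).

```bash
python3 - <<'E'
from h import *
np.set_printoptions(suppress=True,precision=3)
for n in['scene','side']:
    d=dict(np.load(f'pics/{n}0.npz')); P=cloud(d); z=P[...,2]
    print(n,'bench z',np.nanmedian(z[330:335,150:170]) )
    m=(np.isfinite(z)&(z>112)&(z<136)).astype(np.uint8)
    k,l,s,c=cv2.connectedComponentsWithStats(m)
    seed={'scene':(290,190),'side':(255,205)}[n]
    L=l[seed[1],seed[0]]; print('lab',L,s[L],'seedP',P[seed[1],seed[0]])
    Q=P[l==L]; r=cv2.minAreaRect(Q[:,:2].astype(np.float32)); print(r,np.median(Q[:,2]),np.percentile(Q[:,2],[2,98])); print(cv2.boxPoints(r))
    c0=np.median(Q[:,:2],0)
    near=np.linalg.norm(P[...,:2]-c0,axis=2)<260
    h=near&(z>145)&(z<175); k,l,s,c=cv2.connectedComponentsWithStats(h.astype(np.uint8))
    for i in range(1,k):
        if s[i,4]>15: print('hi',s[i],np.nanmedian(P[l==i],0), P[l==i].min(0),P[l==i].max(0))
    if n=='scene': print('drawer',P[228,222],P[215,221],P[240,224])
    cv2.imwrite(f'pics/{n}_z.png',np.clip(np.nan_to_num(z)/1.5,0,255).astype(np.uint8))
    big=cv2.resize(d['img'][90:300,180:400] if n=='side' else d['img'][130:300,200:400],None,fx=3.4 if n=='scene' else 2.8,fy=3.4 if n=='scene' else 2.8,interpolation=cv2.INTER_CUBIC)
    cv2.imwrite(f'pics/{n}_big.png',big[:,:,::-1])
E
```

```text
scene bench z -0.39126946920009686
lab 9 [ 239  162  115   95 7268] seedP [473.812  65.761 121.846]
((524.287353515625, 70.38916015625), (275.04888916015625, 253.4675750732422), 79.13835906982422) 123.66408357359501 [116.627 128.502]
[[373.909 -40.79 ]
 [622.836 -88.553]
 [674.666 181.568]
 [425.739 229.331]]
hi [332 161   8  11  43] [477.562 195.275 161.488] [450.94  189.596 147.372] [503.06  204.852 174.501]
hi [352 185   4  11  28] [565.5   197.074 162.539] [556.819 193.457 145.714] [576.334 200.561 173.59 ]
hi [279 209  44  16 234] [579.666  39.933 161.556] [564.458 -12.639 145.275] [594.608  95.65  170.025]
drawer [ 499.04  -137.689  103.186] [ 425.643 -114.772   50.198] [ 534.24  -146.427  103.169]
side bench z -0.8682542630563148
lab 18 [ 209  167  115   65 5323] seedP [491.581  20.896 123.711]
((518.4525146484375, 69.94269561767578), (275.46923828125, 257.0626525878906), 79.396484375) 123.62330834663288 [114.482 125.93 ]
[[366.771 -41.789]
 [619.444 -89.091]
 [670.134 181.674]
 [417.461 228.977]]
hi [260 154  10  10  33] [560.608 197.895 160.313] [553.729 193.598 146.129] [577.49  201.168 173.995]
hi [221 158  23  12 120] [475.79  196.084 159.308] [447.032 189.385 145.48 ] [505.591 208.76  174.836]
hi [282 171  11  28 143] [571.546  20.793 161.865] [561.591 -12.878 145.112] [589.444  93.096 165.292]
```

View pics/scene_big.png

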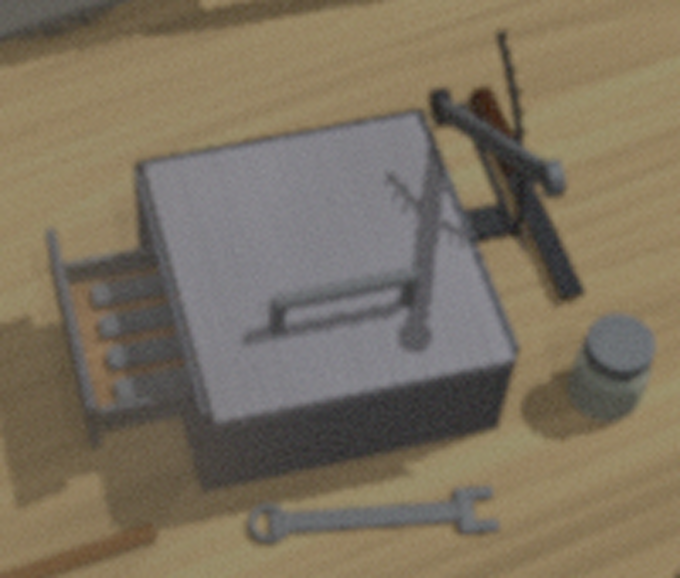

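View pics/side_big.png

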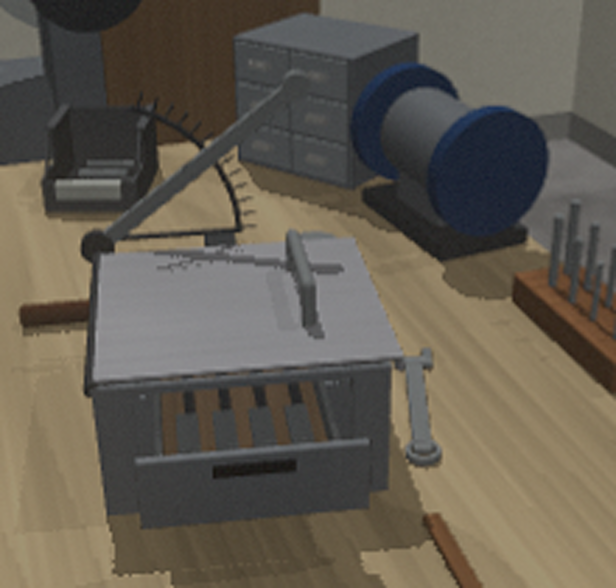

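```bash
python3 - <<'E'
from h import *
np.set_printoptions(suppress=True,precision=2)
s=dict(np.load('pics/scene0.npz'));q=dict(np.load('pics/side0.npz'))
c=onz(s,[(240.6,177.9),(322.9,163.2),(352.1,233.5),(262.4,252.9)],124);print('scene corners',c)
c2=onz(q,[(180+98/2.8,90+255/2.8),(180+357/2.8,90+238/2.8),(180+403/2.8,90+360/2.8),(180+92/2.8,90+390/2.8)],124);print('side corners (h+y,f+y,f-y,h-y)',c2)
def tri(a,b):
    o1,r1=ray(s,[a]);o2,r2=ray(q,[b]);r1=r1[0];r2=r2[0]
    A=np.c_[r1,-r2];t=np.linalg.lstsq(A,o2-o1,rcond=None)[0];p1=o1+r1*t[0];p2=o2+r2*t[1];return (p1+p2)/2,np.linalg.norm(p1-p2)
print('pivot',tri((329.7,160.9),(215,177.5)),dep(s,[(329.7,160.9)]),dep(q,[(215,177.5)]))
print('tip',tri((363.2,181.5),(285.7,118.6)),dep(s,[(363.2,181.5)]),dep(q,[(285.7,118.6)]))
e=(c[1]-c[0]);print('yaw from hinge',np.arctan2(-e[0],e[1]), np.arctan2(*(c[1]-c[0])[[1,0]]))
# drawer front: points z 45..104 south of cabinet in side
P=cloud(q);z=P[...,2]
reg=P[240:275,225:320].reshape(-1,3);reg=reg[(reg[:,2]>50)&(reg[:,2]<98)]
yw=0
# fit vertical plane line
A=np.c_[reg[:,0],np.ones(len(reg))];k=np.linalg.lstsq(A,reg[:,1],rcond=None)[0];res=reg[:,1]-A@k
g=abs(res)<6;k=np.linalg.lstsq(A[g],reg[g,1],rcond=None)[0];print('front line slope',k,np.arctan(k[0]),reg[g].min(0),reg[g].max(0))
# arm profile: points z>130,y near
for n,d in(('scene',s),('side',q)):
    P=cloud(d).reshape(-1,3);P=P[np.isfinite(P[:,2])]
    np.save(f'pics/{n}_P.npy',P)
E
```

```text
scene corners [[384.75 -37.25 124.  ]
 [429.76 187.31 124.  ]
 [660.07 145.67 124.  ]
 [618.7  -79.59 124.  ]]
side corners (h+y,f+y,f-y,h-y) [[425.44 179.87 124.  ]
 [663.64 133.08 124.  ]
 [616.42 -88.17 124.  ]
 [382.8  -51.36 124.  ]]
pivot (array([429.31, 208.92, 121.45]), np.float64(1.6969316323448973)) [[439.74 201.3  137.57]] [[429.36 204.36 122.83]]
tip (array([618.85, 174.83, 269.41]), np.float64(0.4355069812086538)) [[625.44 168.92 279.79]] [[616.27 167.45 271.89]]
yaw from hinge -0.19784091368947543 1.3729554131054211Traceback (most recent call last):
  File "<stdin>", line 18, in <module>
    return umr_minimum(a, axis, None, out, keepdims, initial, where)
ValueError: zero-size array to reduction operation minimum which has no identity
```

```bash
python3 - <<'E'
from h import *
np.set_printoptions(suppress=True,precision=2)
q=dict(np.load('pics/side0.npz'));s=dict(np.load('pics/scene0.npz'))
P=cloud(q)
print(P[262:272:2,240:310:14])
u=np.array([np.cos(.19),-np.sin(.19)]);v=np.array([np.sin(.19),np.cos(.19)]);h=np.array([406,77])
for n,d in(('side',q),('scene',s)):
    P=cloud(d);X=(P[...,:2]-h)@u;Y=(P[...,:2]-h)@v;Z=P[...,2]
    m=(X>0)&(X<240)&(Y<-135)&(Y>-300)&(Z>40)&(Z<112)
    print(n,m.sum(),np.percentile(X[m],[1,50,99]),np.percentile(Y[m],[1,5,25,50,99]),np.percentile(Z[m],[1,50,99]))
    A=np.c_[X[m],np.ones(m.sum())];mm=Y[m]<np.percentile(Y[m],60);k=np.linalg.lstsq(A[mm],Y[m][mm],rcond=None)[0];print(k)
    # handle
    m=(X>150)&(X<200)&(abs(Y)<70)&(Z>150)&(Z<172);print('handle',m.sum(),np.percentile(X[m],[2,50,98]),np.percentile(Y[m],[2,50,98]),np.percentile(Z[m],[50,98]))
    m=(X>-20)&(X<260)&(Y>115)&(Y<145)&(Z>135)&(Z<300);A=np.c_[X[m],np.ones(m.sum())];k=np.linalg.lstsq(A,Z[m],rcond=None)[0];print('arm',m.sum(),k,np.arctan(k[0]))
E
```

```text
[[[ 420.57 -127.88   85.  ]
  [ 447.89 -132.52   81.56]
  [ 475.46 -137.52   78.3 ]
  [ 503.47 -142.16   74.65]
  [ 531.41 -148.1    71.93]]

 [[ 420.33 -127.19   79.6 ]
  [ 447.4  -133.57   77.45]
  [ 475.36 -137.19   73.06]
  [ 503.27 -142.5    69.89]
  [ 531.03 -149.17   67.73]]

 [[ 419.96 -127.26   74.74]
  [ 447.76 -130.56   70.13]
  [ 474.95 -138.07   68.75]
  [ 503.36 -141.9    64.34]
  [ 531.19 -148.73   62.26]]

 [[ 419.9  -125.48   68.41]
  [ 447.08 -132.46   66.64]
  [ 474.97 -137.25   63.05]
  [ 502.8  -143.43   60.5 ]
  [ 530.9  -149.53   57.78]]

 [[ 419.24 -127.28   64.85]
  [ 446.75 -132.73   61.83]
  [ 474.58 -138.05   58.63]
  [ 502.68 -143.49   55.42]
  [ 531.09 -148.99   52.17]]]
side 2123 [ 31.93 112.66 196.  ] [-200.88 -199.92 -198.7  -197.87 -190.37] [ 45.98  78.12 105.4 ]
[   0.   -198.79]
handle 130 [168.03 172.6  178.82] [-56.53 -17.92  46.66] [162.07 164.8 ]
arm 634 [  0.72 129.25] 0.6242811102468905
scene 1304 [ 44.03 117.92 199.77] [-199.26 -198.74 -184.95 -168.48 -135.63] [ 46.5   58.56 107.53]
[  -0.03 -178.9 ]
handle 224 [171.31 178.45 182.91] [-55.49  -4.22  50.99] [161.74 167.14]
arm 315 [  0.72 130.61] 0.6231743681610508
```

View pics/wrist0.png

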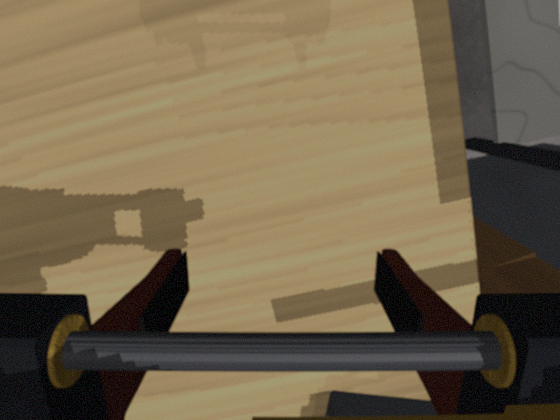

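```bash
cat >> h.py <<'E'
from scipy.spatial.transform import Rotation as R
YAW=-0.19
u=np.array([np.cos(YAW),np.sin(YAW),0]);v=np.array([-np.sin(YAW),np.cos(YAW),0]);H=np.array([406,77,0.])
def st(target=None):
    o=ctrl.get_obs(); M=R.from_rotvec(o['orientation']).as_matrix(); p=o['ee_pos']
    np.set_printoptions(suppress=True,precision=3)
    print('t',o['t'],'p',p,'cab',[(p-H)@u,(p-H)@v,p[2]],'F',o['ft_force'],'w',o['width'],'q',o['qpos'])
    print('x',M[:,0],'y',M[:,1],'z',M[:,2])
    a=np.arctan2(M[:,0]@np.cross(M[:,2],u),M[:,2]@u); a=(a+np.pi/2)%np.pi-np.pi/2
    print('turn to jaw||u',a)
    if target is not None:
        X,Y,Z=target; w=H+X*u+Y*v+np.array([0,0,Z]); print('shift tool',M.T@(w-p))
E
python3 -c "
from h import *
st((115,-245,400))"
```

```text
t 0.15 p [144.054 607.738 222.083] cab [np.float64(-357.4669589973026), np.float64(471.71572535972075), np.float64(222.08347311100567)] F [-0.456 -0.133  0.58 ] w 87.49160627420747 q [ 1.319  0.424  1.63  -0.     1.089 -0.019]
x [-0.    -0.001 -1.   ] y [-0.973  0.231 -0.   ] z [ 0.231  0.973 -0.001]
turn to jaw||u 1.5280253006627267
shift tool [-177.101 -502.682 -696.065]
```

Request:
send_rows(rows=[[-30, 0, 0, 0], [-30, 0, 0, 0.12], [-30, 0, 0, 0.12], [-30, 0, 0, 0.12], [-30, 0, 0, 0.12], [-30, 0, 0, 0.12], [0, 0, 0, 0.12], [0, 0, 0, 0.12], [0, 0, 0, 0.12], [0, 0, 0, 0.12]], fingers=0)

```text
t: 0.98
ee_pos: [143.6, 606.0, 407.5]
orientation: [-0.178, 1.567, 0.164]
ft_force: [-0.4, 0.7, -0.7]
width: 24.9
```

Request:
send_rows(rows=[[0, 0, 0, 0.12], [0, 0, 0, 0.12], [0, 0, 0, 0.12], [0, 0, 0, 0.08]])

```text
t: 1.32
ee_pos: [143.4, 605.4, 406.7]
orientation: [0.182, 1.564, -0.2]
ft_force: [0.2, 0.0, 0.0]
width: 0.6
```

```bash
python3 -c "
from h import *
st((115,-245,400));st((0,150,420))"
```

```text
t 1.3167 p [143.418 605.41  406.732] cab [np.float64(-357.6513140110743), np.float64(469.3095271065066), np.float64(406.7315733127054)] F [0.194 0.028 0.046] w 0.6489681144844108 q [ 1.319  0.277  1.419 -0.     1.456  1.562]
x [-0.003 -0.011 -1.   ] y [ 0.241  0.97  -0.011] z [ 0.971 -0.241 -0.   ]
turn to jaw||u -0.053334918609954096
shift tool [  14.353 -687.978  510.062]
t 1.3167 p [143.418 605.41  406.732] cab [np.float64(-357.6513140110743), np.float64(469.3095271065066), np.float64(406.7315733127054)] F [0.194 0.028 0.046] w 0.6489681144844108 q [ 1.319  0.277  1.419 -0.     1.456  1.562]
x [-0.003 -0.011 -1.   ] y [ 0.241  0.97  -0.011] z [ 0.971 -0.241 -0.   ]
turn to jaw||u -0.053334918609954096
shift tool [  -9.96  -299.917  374.165]
```

Request:
send_rows(rows=[[0, -20, 28, -0.03], [0, -24, 30, -0.02], [0, -24, 30, 0], [0, -24, 30, 0], [0, -24, 30, 0], [0, -24, 30, 0], [0, -24, 30, 0], [0, -24, 30, 0], [0, -24, 30, 0], [0, -24, 30, 0]])

```text
t: 2.15
ee_pos: [391.3, 305.8, 404.8]
orientation: [0.133, 1.571, -0.157]
ft_force: [0.9, 1.0, -0.0]
width: 0.4
```

Request:
send_rows(rows=[[0, -24, 30, 0], [0, -26, 26, 0], [0, -34, 15, 0], [0, -36, 12, 0], [0, -36, 12, 0], [0, -36, 12, 0], [0, -36, 12, 0], [0, -36, 12, 0], [0, -36, 5, 0], [0, -36, 0, 0]])

```text
t: 2.98
ee_pos: [467.1, -68.0, 407.6]
orientation: [0.133, 1.572, -0.158]
ft_force: [1.0, 0.6, -1.1]
width: 0.3
```

```bash
python3 -c "
from h import *
st((115,-245,400))"
```

```text
t 2.9833 p [467.112 -68.023 407.607] cab [np.float64(87.40070470875962), np.float64(-130.87134634872038), np.float64(407.6065007561933)] F [ 0.956  0.624 -1.062] w 0.3189418076064002 q [-0.159  0.016  1.725 -0.017  1.406  0.029]
x [-0.008 -0.015 -1.   ] y [ 0.184  0.983 -0.016] z [ 0.983 -0.184 -0.005]
turn to jaw||u 0.004632622862034141
shift tool [   9.354 -114.115   27.116]
```

Request:
send_rows(rows=[[0, -28, 7, 0], [0, -28, 7, 0], [0, -28, 7, 0], [0, -28, 7, 0], [0, -6, 0, 0], [30, 0, 0, 0], [35, 0, 0, 0], [35, 0, 0, 0], [35, 0, 0, 0], [35, 0, 0, 0]])

```text
t: 3.82
ee_pos: [472.7, -207.0, 241.5]
orientation: [0.137, 1.555, -0.172]
ft_force: [0.7, -0.5, 0.3]
width: 0.5
```

Request:
send_rows(rows=[[35, 0, 0, 0], [35, 0, 0, 0], [35, 0, 0, 0], [30, 0, 0, 0], [0, 0, 0, 0]])

```text
t: 4.23
ee_pos: [468.7, -205.3, 95.3]
orientation: [0.14, 1.564, -0.169]
ft_force: [-0.2, 0.8, -0.2]
width: 0.6
```

```bash
python3 -c "
from h import *
st((115,-245,70))
grab('side','side1');grab('scene','scene1')"
```

```text
t 4.2333 p [ 468.655 -205.288   95.294] cab [np.float64(114.84045209319206), np.float64(-265.37542871392657), np.float64(95.2938866557225)] F [-0.192  0.847 -0.158] w 0.6077711467328399 q [-0.426  0.452  1.964 -0.025  0.719 -0.21 ]
x [-0.001 -0.018 -1.   ] y [ 0.195  0.981 -0.018] z [ 0.981 -0.195  0.003]
turn to jaw||u -0.00671178030699604
shift tool [24.926 20.825 -0.047]
```

View pics/side1.png

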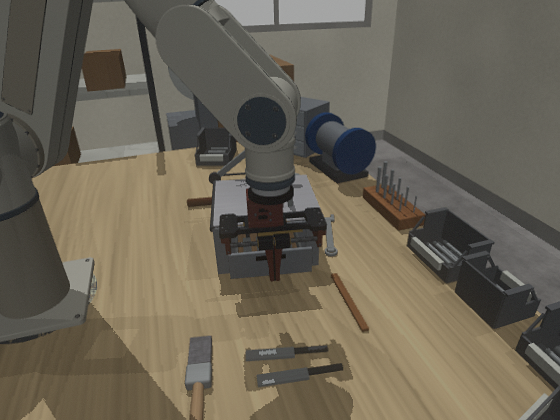

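Request:
send_rows(rows=[[22, 10, 0, 0], [0, 20, 0, 0], [0, 15, 0, 0], [0, 12, 0, 0], [0, 12, 0, 0], [0, 12, 0, 0], [0, 12, 0, 0], [0, 12, 0, 0]])

```text
t: 5.0
ee_pos: [504.6, -105.8, 94.3]
orientation: [0.133, 1.531, -0.178]
ft_force: [-1.0, -3.0, -1.1]
width: 0.3
```

```bash
python3 -c "
from h import *
st((115,-138,72))"
```

```text
t 5.0 p [ 504.617 -105.79    94.269] cab [np.float64(131.3641720304355), np.float64(-160.87545067784103), np.float64(94.26906632678921)] F [-1.036 -2.967 -1.123] w 0.31010583607326975 q [-0.215  0.448  1.977 -0.039  0.681  0.014]
x [ 0.031 -0.032 -0.999] y [ 0.198  0.98  -0.025] z [ 0.98  -0.197  0.037]
turn to jaw||u -0.00919862507770608
shift tool [ 21.07   23.278 -17.355]
```

Request:
send_rows(rows=[[5, 8, -3, 0], [5, 8, -3, 0], [3, 6, -2, 0], [0, 4, 0, 0]])

```text
t: 5.33
ee_pos: [507.6, -84.3, 88.4]
orientation: [0.115, 1.517, -0.181]
ft_force: [-4.8, -55.3, -20.0]
width: 0.6
```

```bash
python3 -c "
from h import *
st((115,-138,80))"
```

```text
t 5.3333 p [507.572 -84.265  88.405] cab [np.float64(130.2003147896201), np.float64(-139.1799147345692), np.float64(88.40492443473893)] F [ -4.766 -55.329 -20.021] w 0.6369062171123553 q [-0.164  0.453  1.991 -0.064  0.647  0.075]
x [ 0.045 -0.047 -0.998] y [ 0.189  0.981 -0.037] z [ 0.981 -0.187  0.053]
turn to jaw||u -0.0005507231528596446
shift tool [  7.544   1.484 -15.62 ]
```

Request:
send_rows(rows=[[0, 0, 0, 0], [0, 0, 0, 0], [0, 0, 0, 0]])

```text
t: 5.58
ee_pos: [507.0, -86.3, 89.1]
orientation: [0.113, 1.516, -0.183]
ft_force: [0.4, 0.3, 0.2]
width: 0.5
```

Request:
send_rows(rows=[[0, -15, 0, 0], [0, -25, 0, 0], [0, -25, 0, 0], [-30, 0, 0, 0], [-35, 0, 0, 0], [-35, 0, 0, 0], [-35, 0, 0, 0], [-35, 0, 0, 0]], fingers=0.6)

```text
t: 6.25
ee_pos: [482.3, -139.7, 260.6]
orientation: [0.121, 1.531, -0.178]
ft_force: [0.9, -0.1, 0.2]
width: 50.4
```

```bash
python3 - <<'E'
from h import *
st((177,0,260))
for n in('side','scene'):
    d=grab(n,n+'2')
    P=cloud(d)-H;X=P@u;Y=P@v;Z=P[...,2]
    m=(X>20)&(X<215)&(Y<-105)&(Y>-200)&(Z>50)&(Z<98);print(n,m.sum(),np.percentile(Y[m],[1,5,25,50,75]))
    m=(X>150)&(X<210)&(abs(Y)<60)&(Z>150)&(Z<172);print('handle',m.sum(),np.percentile(X[m],[2,50,98]),np.percentile(Y[m],[2,50,98]),np.percentile(Z[m],[50,98]) if m.sum() else 0)
E
```

```text
t 6.25 p [ 482.339 -139.713  260.622] cab [np.float64(115.89340238019228), np.float64(-198.39553130018493), np.float64(260.6223803412277)] F [ 0.889 -0.069  0.151] w 50.379020473996675 q [-0.288  0.176  1.886 -0.034  1.039 -0.08 ]
x [ 0.031 -0.039 -0.999] y [ 0.19   0.981 -0.033] z [ 0.981 -0.189  0.038]
turn to jaw||u -0.0015397777281920266
shift tool [ -3.579 198.403  60.98 ]
side 1608 [-131.346 -130.397 -128.975 -128.048 -126.888]
handle 85 [167.913 173.33  178.964] [-57.158 -41.581   5.362] [161.498 164.387]
scene 207 [-130.943 -130.083 -129.277 -128.8   -120.283]
handle 221 [171.319 178.358 183.071] [-55.835  -4.244  49.978] [161.938 167.879]
```

View pics/side2.png

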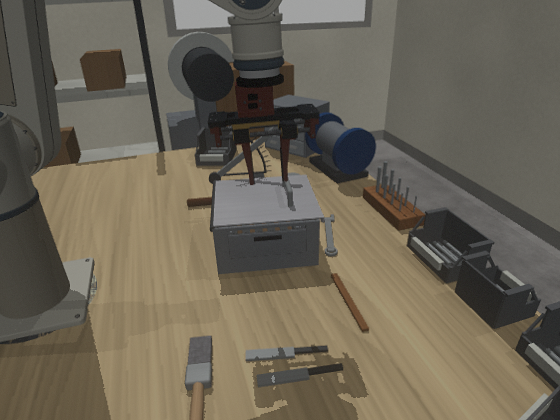

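Request:
send_rows(rows=[[0, 30, 10, 0], [0, 30, 10, 0], [0, 30, 10, 0], [0, 30, 10, 0], [0, 30, 10, 0], [0, 30, 10, 0], [0, 15, 0, 0], [0, 5, 0, 0]])

```text
t: 7.02
ee_pos: [586.2, 54.6, 260.0]
orientation: [0.125, 1.516, -0.179]
ft_force: [0.0, 0.6, 0.1]
width: 52.8
```

```bash
python3 -c "
from h import *
st((176,-2,200));grab('wrist','w1');grab('scene','s3')"
```

```text
t 7.0167 p [586.17   54.587 259.958] cab [np.float64(181.16054239200963), np.float64(12.017128752147421), np.float64(259.957952807371)] F [0.01  0.596 0.062] w 52.765503790445585 q [ 0.096  0.311  1.707 -0.049  1.083  0.313]
x [ 0.045 -0.039 -0.998] y [ 0.195  0.98  -0.03 ] z [ 0.98  -0.193  0.052]
turn to jaw||u -0.00608002866210855
shift tool [ 60.005 -12.25   -8.209]
```

View pics/w1.png

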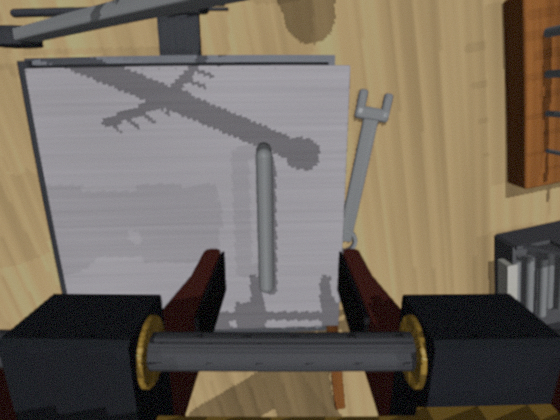

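```bash
python3 -c "
from h import *
d=dict(np.load('pics/w1.npz'))
for p in onz(d,[(264,150),(268,288)],162)-H: print(p@u,p@v)
st((176,-2,142))"
```

```text
174.10162784812366 54.74172557468021
175.2824768294845 -50.778001744836615
t 7.1167 p [585.614  53.07  260.076] cab [np.float64(180.90074413398082), np.float64(10.422027205482983), np.float64(260.0764253910337)] F [-0.184  0.032 -0.695] w 52.830651433977536 q [ 0.093  0.31   1.708 -0.05   1.083  0.311]
x [ 0.045 -0.04  -0.998] y [ 0.195  0.98  -0.031] z [ 0.98  -0.193  0.052]
turn to jaw||u -0.0063321260351152375
shift tool [117.993  -8.838 -10.951]
```

Handle confirmed at X≈175, Y≈1 in cabinet axes. Descending.

Request:
send_rows(rows=[[10, -3, -4, 0], [25, -3, -4, 0], [28, -2, -2, 0], [25, 0, -1, 0], [15, 0, -1, 0], [6, 0, 0, 0], [0, 0, 0, 0]])

```text
t: 7.7
ee_pos: [571.2, 34.2, 144.4]
orientation: [0.129, 1.517, -0.186]
ft_force: [-0.3, 0.5, 0.8]
width: 53.0
```

```bash
python3 -c "
from h import *
st((175,0,142))"
```

```text
t 7.7 p [571.186  34.21  144.389] cab [np.float64(170.29442398958298), np.float64(-10.822661223342621), np.float64(144.3894200778683)] F [-0.297  0.464  0.843] w 53.01892555433043 q [ 0.063  0.434  1.832 -0.059  0.836  0.304]
x [ 0.044 -0.041 -0.998] y [ 0.202  0.979 -0.032] z [ 0.978 -0.2    0.051]
turn to jaw||u -0.013321671882441155
shift tool [ 2.275 10.954  4.451]
```

Request:
send_rows(rows=[[2, 6, 5, 0], [0, 4, 1, 0], [0, 0, 0, 0]])

```text
t: 7.95
ee_pos: [579.8, 41.3, 143.4]
orientation: [0.132, 1.516, -0.189]
ft_force: [-0.6, -0.1, 0.1]
width: 52.8
```

Request:
send_rows(rows=[[0, 0, 0, 0], [0, 0, 0, 0], [0, 0, 0, 0], [0, 0, 0, 0], [0, 0, 0, 0], [0, 0, 0, 0]], fingers=0)

```text
t: 8.45
ee_pos: [580.0, 42.7, 146.5]
orientation: [0.132, 1.515, -0.187]
ft_force: [-15.3, 5.6, 9.2]
width: 16.2
```

```bash
python3 -c "
from h import *
st((175,0,142));grab('side','side4')"
```

```text
t 8.45 p [580.032  42.69  146.503] cab [np.float64(177.37966086258075), np.float64(-0.825285446676574), np.float64(146.50334847929017)] F [-15.291   5.642   9.175] w 16.24192748458467 q [ 0.076  0.442  1.811 -0.058  0.847  0.319]
x [ 0.046 -0.04  -0.998] y [ 0.204  0.979 -0.03 ] z [ 0.978 -0.202  0.053]
turn to jaw||u -0.015529006381556743
shift tool [ 4.344  0.923 -2.626]
```

View pics/side4.png

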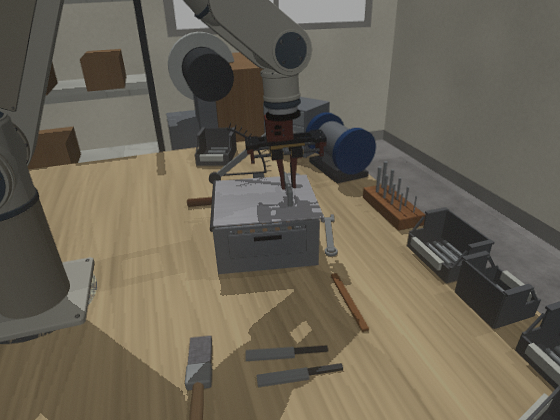

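Request:
send_rows(rows=[[0, 0, 0, 0], [0, 0, 0, 0], [0, 0, 0, 0]])

```text
t: 8.75
ee_pos: [577.6, 43.0, 146.2]
orientation: [0.131, 1.519, -0.187]
ft_force: [0.1, 0.2, 0.2]
width: 11.0
```

```bash
python3 -c "
from h import *
st((175,0,142))"
```

```text
t 8.75 p [577.599  42.96  146.172] cab [np.float64(174.93938591509735), np.float64(-1.019126385438355), np.float64(146.17154151873385)] F [0.139 0.204 0.225] w 11.037200474503091 q [ 0.077  0.441  1.813 -0.058  0.85   0.318]
x [ 0.042 -0.04  -0.998] y [ 0.203  0.979 -0.031] z [ 0.978 -0.201  0.049]
turn to jaw||u -0.014460033689604801
shift tool [ 4.135  1.15  -0.156]
```

```bash
cat >> h.py <<'E'
def th():
    o=ctrl.get_obs(); M=R.from_rotvec(o['orientation']).as_matrix(); p=o['ee_pos']-12*M[:,0]-H
    return np.arctan2(p[2]-120,p@u)-np.arctan2(38,175), np.hypot(p[2]-120,p@u)
def plan(t1,n):
    o=ctrl.get_obs(); M=R.from_rotvec(o['orientation']).as_matrix(); t0=th()[0]; f=lambda t:179.1*(np.cos(t+.2138)*u+np.sin(t+.2138)*np.array([0,0,1]))
    ts=np.linspace(t0,t1,n+1); print('theta,r',th()); print(np.round([M.T@(f(b)-f(a)) for a,b in zip(ts,ts[1:])],1).tolist())
E
python3 - <<'E'
from h import *
for n in('scene','side'):
    d=dict(np.load(f'pics/{n}0.npz')); P=cloud(d)-H;X=P@u;Y=P@v;Z=P[...,2]-120
    a=np.arctan2(Z,X);r=np.hypot(Z,X)
    m=(r>60)&(r<225)&(Y>122)&(Y<142)&(a>.4)&(a<.9);print(n,m.sum(),np.percentile(a[m],[5,25,50,75,95]),[np.median(a[m&(r>l)&(r<l+40)]) for l in(60,100,140,180)])
st();plan(.3,8)
E
```

```text
scene 179 [0.61693434 0.65022732 0.68399699 0.71016011 0.76702588] [np.float64(0.7270370837272343), np.float64(0.6811968245767847), np.float64(0.6818814365495649), np.float64(0.676218715183414)]
side 422 [0.61935123 0.64539095 0.67798636 0.70704415 0.76217875] [np.float64(0.7024336844142193), np.float64(0.6802466762630817), np.float64(0.6753987351871539), np.float64(0.6688245972711833)]
t 8.75 p [577.599  42.96  146.172] cab [np.float64(174.93938591509735), np.float64(-1.019126385438355), np.float64(146.17154151873385)] F [0.139 0.204 0.225] w 11.037200474503091 q [ 0.077  0.441  1.813 -0.058  0.85   0.318]
x [ 0.042 -0.04  -0.998] y [ 0.203  0.979 -0.031] z [ 0.978 -0.201  0.049]
turn to jaw||u -0.014460033689604801
theta,r (np.float64(0.0015916318426544285), np.float64(178.4834637904084))
[[-6.6, -0.2, -1.2], [-6.5, -0.2, -1.5], [-6.5, -0.2, -1.7], [-6.4, -0.2, -2.0], [-6.3, -0.2, -2.2], [-6.2, -0.2, -2.4], [-6.1, -0.2, -2.7], [-6.0, -0.2, -2.9]]
```

Request:
send_rows(rows=[[-6.5, 0, -1, 0], [-6.5, 0, -1.5, 0], [-6.5, 0, -1.5, 0], [-6.5, 0, -2, 0], [-6.5, 0, -2, 0], [-6, 0, -2.5, 0], [-6, 0, -2.5, 0], [-6, 0, -3, 0]])

```text
t: 9.42
ee_pos: [558.3, 46.7, 198.6]
orientation: [0.128, 1.52, -0.189]
ft_force: [1.8, -4.1, -6.3]
width: 11.5
```

```bash
python3 -c "
from h import *
st();plan(.66,10)"
```

```text
t 9.4167 p [558.319  46.744 198.627] cab [np.float64(155.29213592745103), np.float64(-0.9446587158935564), np.float64(198.62679687220913)] F [ 1.76  -4.089 -6.276] w 11.503804089961482 q [ 0.088  0.344  1.819 -0.058  0.943  0.325]
x [ 0.041 -0.043 -0.998] y [ 0.203  0.979 -0.034] z [ 0.978 -0.201  0.049]
turn to jaw||u -0.014252771449690282
theta,r (np.float64(0.31596225318091264), np.float64(179.2933597629147))
[[-5.4, -0.2, -2.9], [-5.3, -0.2, -3.1], [-5.2, -0.2, -3.3], [-5.1, -0.2, -3.5], [-5.0, -0.2, -3.7], [-4.8, -0.2, -3.8], [-4.7, -0.2, -4.0], [-4.5, -0.2, -4.2], [-4.4, -0.2, -4.3], [-4.3, -0.2, -4.5]]
```

Lift follows the arc (r 179.3, width 11.5, about 6 N downward load).

Request:
send_rows(rows=[[-5.5, 0, -3, 0], [-5.5, 0, -3, 0], [-5, 0, -3.5, 0], [-5, 0, -3.5, 0], [-5, 0, -3.5, 0], [-5, 0, -4, 0], [-4.5, 0, -4, 0], [-4.5, 0, -4, 0]])

```text
t: 10.08
ee_pos: [525.4, 53.0, 242.5]
orientation: [0.125, 1.518, -0.191]
ft_force: [0.7, -5.5, -6.0]
width: 10.9
```

```bash
python3 -c "
from h import *
st();plan(.66,2);grab('side','side5');grab('scene','scene5')"
```

```text
t 10.0833 p [525.385  52.988 242.48 ] cab [np.float64(121.77180542457577), np.float64(-1.0325212635175909), np.float64(242.4801286896581)] F [ 0.737 -5.452 -6.039] w 10.918087360697013 q [ 0.108  0.24   1.849 -0.06   1.016  0.342]
x [ 0.042 -0.047 -0.998] y [ 0.202  0.979 -0.037] z [ 0.978 -0.2    0.05 ]
turn to jaw||u -0.013843206826958943
theta,r (np.float64(0.6234934707520413), np.float64(181.0008676694841))
[[-2.3, -0.1, -2.3], [-2.2, -0.1, -2.4]]
```

View pics/side5.png

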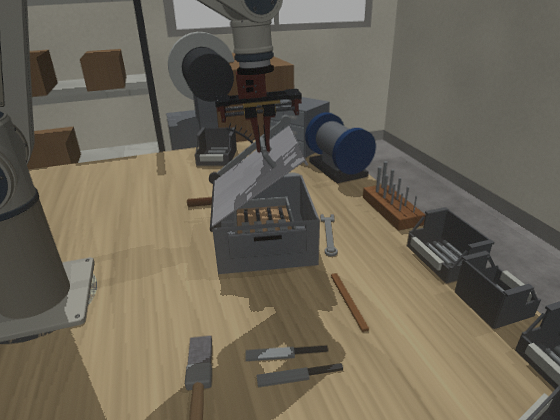

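View pics/scene5.png

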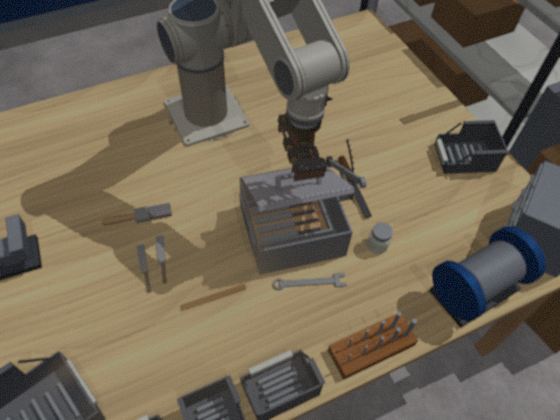

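The side view shows the flap raised, with its free edge from (262,172) to (304,157), held by the fingers. In the scene view the edge runs close to the arm tip at (362,180). Next I compare the two angles from the clouds.

```bash
python3 - <<'E'
from h import *
for n in('scene','side'):
    d=dict(np.load(f'pics/{n}5.npz')); P=cloud(d)-H;X=P@u;Y=P@v;Z=P[...,2]-120
    a=np.arctan2(Z,X);r=np.hypot(Z,X)
    m=(r>60)&(r<240)&(Y>-108)&(Y<-60)&(a>.45)&(a<.9)
    print(n,'flap',m.sum(),[(m&(r>l)&(r<l+40)).sum() and np.median(a[m&(r>l)&(r<l+40)]) for l in(60,100,140,180)])
    A=np.c_[X[m],np.ones(m.sum())];k=np.linalg.lstsq(A,Z[m],rcond=None)[0];print('slope ang',np.arctan(k[0]),k[1])
    m=(r>60)&(r<225)&(Y>122)&(Y<142)&(a>.4)&(a<.9);print('arm',m.sum(),[np.median(a[m&(r>l)&(r<l+40)]) for l in(60,100,140,180)])
    pts=np.c_[X[m],Z[m]].astype(np.float32); l=cv2.fitLine(pts,cv2.DIST_HUBER,0,.01,.01).ravel();print('line ang',np.arctan(l[1]/l[0]))
    m=(Y<-105)&(Y>-160)&(X>20)&(X<215)&(Z<-25)&(Z>-70);print('drawer',np.percentile(Y[m],[2,25,50]))
st()
E
```

```text
scene flap 516 [np.float64(0.6616336588019958), np.float64(0.6446166126650702), np.float64(0.6352744395127093), np.float64(0.6313009864516171)]
slope ang 0.5925480562833938 7.643378840740377
arm 179 [np.float64(0.7143863048769556), np.float64(0.6932950021655296), np.float64(0.681855272743827), np.float64(0.6807645579303898)]
line ang 0.6480194
drawer [-130.34195521 -129.28574132 -128.66099035]
side flap 755 [np.float64(0.6603743094464671), np.float64(0.6434835354466384), np.float64(0.6352216592369209), np.float64(0.6300711581341967)]
slope ang 0.6084074525810561 5.183412739566336
arm 313 [np.float64(0.7040073384382898), np.float64(0.681651605569429), np.float64(0.7083760259641204), np.float64(0.6668318021333814)]
line ang 0.64325625
drawer [-130.81596133 -129.03188517 -127.99800127]
t 10.1833 p [525.2    53.066 242.803] cab [np.float64(121.57477486609378), np.float64(-0.99088288207885), np.float64(242.80259080664896)] F [ 1.182 -5.124 -4.991] w 11.180817334648012 q [ 0.108  0.24   1.849 -0.06   1.016  0.342]
x [ 0.042 -0.047 -0.998] y [ 0.202  0.979 -0.037] z [ 0.978 -0.2    0.051]
turn to jaw||u -0.013632979950447321
```

Request:
send_rows(rows=[[-2.5, 0, -2.5, 0], [-2.5, 0, -2.5, 0], [0, 0, 0, 0], [0, 0, 0, 0], [0, 0, 0, 0], [0, 0, 0, 0], [0, 0, 0, 0], [0, 0, 0, 0]])

```text
t: 10.85
ee_pos: [519.6, 54.1, 248.0]
orientation: [0.124, 1.518, -0.191]
ft_force: [1.8, -4.5, -4.9]
width: 11.2
```

```bash
python3 - <<'E'
from h import *
st();print(th())
for n in('scene','side'):
    d=grab(n,n+'6'); P=cloud(d)-H;X=P@u;Y=P@v;Z=P[...,2]-120
    a=np.arctan2(Z,X);r=np.hypot(Z,X)
    m=(r>60)&(r<240)&(Y>-108)&(Y<-60)&(a>.45)&(a<.9)
    pts=np.c_[X[m],Z[m]].astype(np.float32); l=cv2.fitLine(pts,cv2.DIST_HUBER,0,.01,.01).ravel()
    print(n,'flap',m.sum(),[np.median(a[m&(r>q)&(r<q+40)]) for q in(60,100,140,180)],np.arctan(l[1]/l[0]))
    m=(r>60)&(r<225)&(Y>122)&(Y<142)&(a>.4)&(a<.9);pts=np.c_[X[m],Z[m]].astype(np.float32); l=cv2.fitLine(pts,cv2.DIST_HUBER,0,.01,.01).ravel();print('arm',[np.median(a[m&(r>q)&(r<q+40)]) for q in(60,100,140,180)],np.arctan(l[1]/l[0]))
st()
E
```

```text
t 10.85 p [519.552  54.1   247.995] cab [np.float64(115.83342421200149), np.float64(-1.042629102470297), np.float64(247.9945367855038)] F [ 1.773 -4.454 -4.928] w 11.181632947016364 q [ 0.112  0.225  1.856 -0.061  1.025  0.345]
x [ 0.042 -0.048 -0.998] y [ 0.202  0.979 -0.038] z [ 0.979 -0.2    0.051]
turn to jaw||u -0.013229262590128688
(np.float64(0.6682350098808915), np.float64(181.29704199270893))
scene flap 448 [np.float64(0.701390197161504), np.float64(0.6828781608301413), np.float64(0.6756741666227142), np.float64(0.6709893331236592)] 0.64857364
arm [np.float64(0.7128554036873511), np.float64(0.6914906961790077), np.float64(0.6802659703730778), np.float64(0.6719702147187674)] 0.6465428
side flap 730 [np.float64(0.7052140791205681), np.float64(0.6880346265346299), np.float64(0.678825012930879), np.float64(0.674058674584719)] 0.6524542
arm [np.float64(0.7265928358101872), np.float64(0.7051367020155279), np.float64(0.6643999310624811), np.float64(0.6770492228227034)] 0.6469643
t 10.95 p [519.625  54.094 248.03 ] cab [np.float64(115.90658448572268), np.float64(-1.0350106939976413), np.float64(248.02959045614395)] F [ 2.518 -3.927 -4.352] w 11.188959932793237 q [ 0.112  0.225  1.856 -0.061  1.025  0.345]
x [ 0.043 -0.048 -0.998] y [ 0.202  0.979 -0.038] z [ 0.979 -0.2    0.051]
turn to jaw||u -0.013218903223936707
```

View pics/side6.png

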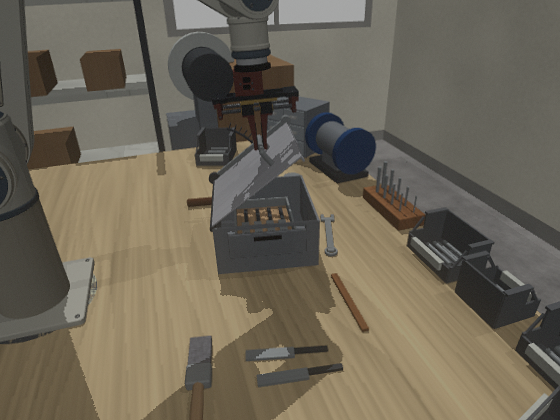

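The flap measures 0.650 rad and the arm 0.647 rad. The drawer front is at home, and the flap is steady in the grip. Handing in.

Request:
send_rows(rows=[[0, 0, 0, 0], [0, 0, 0, 0], [0, 0, 0, 0], [0, 0, 0, 0]])

```text
t: 11.28
ee_pos: [519.7, 54.1, 247.9]
orientation: [0.124, 1.518, -0.191]
ft_force: [1.1, -4.4, -4.8]
width: 11.1
```

```bash
python3 -c "
from h import *
st();print(th());print(ctrl.close_job())"
```

```text
t 11.2833 p [519.691  54.081 247.889] cab [np.float64(115.97314411012673), np.float64(-1.0355468034880282), np.float64(247.88933826703024)] F [ 1.136 -4.384 -4.801] w 11.132491203339548 q [ 0.112  0.225  1.856 -0.061  1.025  0.345]
x [ 0.042 -0.048 -0.998] y [ 0.202  0.979 -0.038] z [ 0.979 -0.2    0.051]
turn to jaw||u -0.013297816073013502
(np.float64(0.6672673660568901), np.float64(181.3053510329126))
the job is handed in; nothing more can be done
None
```

I pushed the drawer home with shut fingers, then gripped the flap's bow handle, raised the flap into line with the set arm, and handed the job in at 11.3 s while still holding it. No verdict is reported, so these are my own last checks:

- **Drawer:** it pushed up against its stop (about 55 N). The camera put the front 128 to 129 mm from the centre plane, against 128 mm when home. I did not measure it again after the last 0.05 rad of lift.
- **Flap and set arm:** line fits in the two camera views gave 0.649 and 0.652 rad for the flap, and 0.647 rad for the arm in both. The flap's angle worked out from the gripper position was slightly higher, 0.667 rad. Earlier readings of the arm ranged from 0.62 to 0.68 rad, all within the 0.08 rad allowed.
- **Grip:** the handle was held at 11 mm opening, with about 5 N downward on the tool, and the tool position changed by only about 0.1 mm over the last readings.
- **Rest of the scene:** the pictures showed no bystander moved. The arm fits before and after the final lift agree (0.643 to 0.648 and 0.647 rad), so I saw no shift of the set arm, but I did not measure its tip at the end.

The tool had drifted about 0.06 rad off vertical, but the handle still followed its arc to within about 2 mm.

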